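# Start the gas rig from its hand switches

### The job

Start the gas rig by pressing three of its wireless hand switches in order with the fingertips: first the valve switch (square key), then the pump switch (round key), then the logger switch (long bar key). Press each key lightly, straight down until it is in and stays in, without picking up, tipping or shoving the switch boxes. Leave the spare switch (plus-shaped key), the beaker, the jar and the screwdriver alone.

Things in the scene. Friction and masses are not known exactly. Their poses are not given: they have to be found in the camera images.
- valve_switch: the valve switch: loose grey box 68 x 68 mm, 38 mm high, 0.45 kg, on four rubber feet, with a black push key in the middle of its top: a square key, 34 x 34 mm. Origin: centre of its underside, z up; the four boxes differ only in the shape of their key.
- valve_key_top (a point): centre of the top face of the valve switch's key (a square key, 34 x 34 mm); it stands 17 mm above the box's top (55 mm above the bench) when out and goes down with the key. The key sits on a springy seat (2.5 N per mm, 6 mm of give, springs back): pressed with 3 N it sinks 1.2 mm more than its joint tells, and past fully in it yields softly. Box axes.
- valve_key (a joint): how far this key is pushed in, straight down: 0 fully out, 0.008 m fully in (9 mm still proud). It slides at about 3 N with no return spring and stays where it is left. Above 20 N is too hard. It starts out (under 0.002); it counts as in from 0.005 m.
- pump_switch: the pump switch: loose grey box 68 x 68 mm, 38 mm high, 0.45 kg, on four rubber feet, with a black push key in the middle of its top: a round key, 36 mm in diameter. Origin: centre of its underside, z up; the four boxes differ only in the shape of their key.
- pump_key_top (a point): centre of the top face of the pump switch's key (a round key, 36 mm in diameter); it stands 17 mm above the box's top (55 mm above the bench) when out and goes down with the key. The key sits on a springy seat (2.5 N per mm, 6 mm of give, springs back): pressed with 3 N it sinks 1.2 mm more than its joint tells, and past fully in it yields softly. Box axes.
- pump_key (a joint): how far this key is pushed in, straight down: 0 fully out, 0.008 m fully in (9 mm still proud). It slides at about 3 N with no return spring and stays where it is left. Above 20 N is too hard. It starts out (under 0.002); it counts as in from 0.005 m.
- logger_switch: the logger switch: loose grey box 68 x 68 mm, 38 mm high, 0.45 kg, on four rubber feet, with a black push key in the middle of its top: a long narrow bar key, 14 mm (box x) by 52 mm (box y). Origin: centre of its underside, z up; the four boxes differ only in the shape of their key.
- logger_key_top (a point): centre of the top face of the logger switch's key (a long narrow bar key, 14 mm (box x) by 52 mm (box y)); it stands 17 mm above the box's top (55 mm above the bench) when out and goes down with the key. The key sits on a springy seat (2.5 N per mm, 6 mm of give, springs back): pressed with 3 N it sinks 1.2 mm more than its joint tells, and past fully in it yields softly. Box axes.
- logger_key (a joint): how far this key is pushed in, straight down: 0 fully out, 0.008 m fully in (9 mm still proud). It slides at about 3 N with no return spring and stays where it is left. Above 20 N is too hard. It starts out (under 0.002); it counts as in from 0.005 m.
- spare_switch: the spare switch: loose grey box 68 x 68 mm, 38 mm high, 0.45 kg, on four rubber feet, with a black push key in the middle of its top: a plus-shaped (cross) key, two bars 12 x 46 mm. Origin: centre of its underside, z up; the four boxes differ only in the shape of their key.
- spare_key_top (a point): centre of the top face of the spare switch's key (a plus-shaped (cross) key, two bars 12 x 46 mm); it stands 17 mm above the box's top (55 mm above the bench) when out and goes down with the key. The key sits on a springy seat (2.5 N per mm, 6 mm of give, springs back): pressed with 3 N it sinks 1.2 mm more than its joint tells, and past fully in it yields softly. Box axes.
- spare_key (a joint): how far this key is pushed in, straight down: 0 fully out, 0.008 m fully in (9 mm still proud). It slides at about 3 N with no return spring and stays where it is left. Above 20 N is too hard. It starts out (under 0.002).
- beaker: empty glass beaker, 64 mm in diameter, 70 mm high, standing; origin at the centre of its underside
- jar: amber glass jar, 54 mm in diameter, 85 mm high, standing; origin at the centre of its underside
- screwdriver: screwdriver lying flat on the bench, under 40 mm high, beyond the switches; origin near its middle, x along it

How it is judged:
On the way, in this order (a step that is already met when the one before it is completed fails the run):
1. the valve key is pushed in at least 5 mm (value of joint valve_key above 0.005 m), for 0.2 s.
2. the pump key is pushed in at least 5 mm (value of joint pump_key above 0.005 m), for 0.2 s.
3. the logger key is pushed in at least 5 mm (value of joint logger_key above 0.005 m), for 0.2 s.
At the end, for the whole second after the job is handed in: The valve, pump and logger keys are each at least 5 mm in, the spare key less than 3 mm; the four switch boxes stand still and upright (within 0.05 rad) within 20 mm of where they began, and the beaker, jar and screwdriver are within 20 mm of where they were (value of joint each of valve_key, pump_key, logger_key above 0.005 m and value of joint spare_key below 0.003 m and distance of each of valve_switch, pump_switch, logger_switch, spare_switch, beaker, jar, screwdriver from where it was at the start of the episode below 0.02 m and angle between each of valve_switch, pump_switch, logger_switch, spare_switch's own z axis and vertical below 0.05 rad and linear speed of each of valve_switch, pump_switch, logger_switch, spare_switch below 0.02 m/s); the robot touches nothing.
It fails at once if a key is pushed out of turn (the pump key before the valve key is in, or the logger key before the other two are in) ((value of joint pump_key above 0.003 m and value of joint valve_key below 0.005 m) or (value of joint logger_key above 0.003 m and value of joint any of pump_key, valve_key below 0.005 m)).
It fails at once if the spare switch's key is pushed (value of joint spare_key above 0.003 m).
It fails at once if a switch is pressed hard, with more than 20 N (contact force between any of the fingers, the arm and valve_switch above 20 N or contact force between any of the fingers, the arm and pump_switch above 20 N or contact force between any of the fingers, the arm and logger_switch above 20 N or contact force between any of the fingers, the arm and spare_switch above 20 N).
It fails at once if a switch box is lifted, tipped, or shoved or carried more than 20 mm (height (world z) of any of valve_switch, pump_switch, logger_switch, spare_switch above 0.008 m or angle between any of valve_switch, pump_switch, logger_switch, spare_switch's own z axis and vertical above 0.2 rad or distance of any of valve_switch, pump_switch, logger_switch, spare_switch from where it was at the start of the episode above 0.02 m).
It fails at once if the beaker, the jar or the screwdriver is moved more than 20 mm (distance of any of beaker, jar, screwdriver from where it was at the start of the episode above 0.02 m).
It also fails if it takes over 45 s, if anything falls off the work surface, if the arm or the gripper's body presses on something with over 40 N, if the wrist force passes 120 N, or if a joint passes its speed limit or range.

### The arm

A 6-joint arm with a two-finger parallel gripper is mounted at the origin on the work surface. World frame = base frame: x ahead of the robot, y to its left, z up, the work surface at z = 0. Lengths are in m, angles in rad, forces in N, time in s.
With the tool pointing down it reaches from about 0.35 to 0.85 m from the base axis. Payload 8.1 kg.
Tool frame: the origin (TCP) lies midway between the tips of the shut fingers; the grasp point (between the pads) lies 19 mm behind it; z points along the fingers, y is the direction in which the jaws open and shut (so a half turn about z gives the same grasp; the last joint's range is limited). The gripper opens to 93 mm and grips with 3 to 60 N. Pads are 15 mm wide; open, the fingers measure 128 mm over their backs; the gripper's body (75 mm by 188 mm) begins 65 mm behind the grasp point.
Start: joints at [1.089, 0.13, 1.488, -0, 1.523, -0.085], TCP at [0.232, 0.553, 0.219] pointing down, gripper open.
Joint ranges: [-2.96, 2.96], [-0.89, 2.26], [0.02, 2.5], [-1.34, 4.48], [0, 2.73], [-2.66, 2.66]. Speed limits (rad/s): [2.39, 2.39, 2.79, 3.14, 3.14, 3.14].

### API

Orientations are given as a rotation vector (axis times angle).
In Python, from plant import robot gives the robot as it stands. The module is installed in compiled form; this text tells all that it offers.
- The arm moves only by the shell command python3 -m pendant 'ROWS' [FORCE]. ROWS is JSON, a list of rows, each an object with "translation": the shift along the tool's x, y, z in mm, a list of three; "twist": the turn, a rotation vector about the tool's x, y, z in rad, a list of three; "grip": the opening, from -1 (shut) to 1 (fully open). A call has exactly 10 rows; each row shifts and turns the pose as measured when the row begins, along the tool's axes as they then stand; what a row does not reach is not made up. A row lasts 1/10 s, in which the tool goes at most 50 mm and 8.59 degrees, less where a joint would pass 70% of its speed; a pose out of reach is approached as far as the arm can. A call is refused whole if a number of a shift passes 50 or a number of a turn 0.15, either way. A call with a gripper value outside its range is refused whole. The fingers move at their own pace and stop on an object; FORCE is the grip in N (left out, the last holds). Time passes only in rows, so rows that do not move let the fingers close, or fill a call up. It gives the time, the measured TCP pose, the force and the opening at its end, in the units of the state.
- robot.read_state(): the state, without advancing time (a new reading comes with each control period).
- robot.read_camera(name): name is "side" or "top" or "wrist"; returns (picture, depth): 480x640x3 uint8, red, green, blue; 480x640 float32, m along the optical axis (not along the pixel's ray), 0 where there is no reading.
- robot.camera_info(name): a dict with "vertical_fov" (degrees; the focal length in pixels is half the picture's height over the tangent of half this angle, whatever the lens; pixels are square), "cx", "cy" (the principal point, pixels), "cam_to_world" (4x4, takes a point from camera to world coordinates). Camera axes: x right, y up, looking along -z (the intrinsics and any distortion apply to the point x, -y, -z); pixel columns grow to the right and rows downward; lengths in m; the calibration is good to about 2 mm. A picture is of the moment at which its call begins: read the wrist's pose just before it. camera_info takes no time and is no camera call; for the wrist camera it gives the pose at the moment of the call.
- robot.close_job(): hands the job in, once; it reports no verdict.
The state is a dict: "t": time; "q": joint angles; "dq": joint speeds; "joint_torque": joint torques, N m; "tool_pos": TCP position; "orientation": TCP orientation; "force": force on the tool from outside, world axes, zero at the start; "wrist_torque": the same for the moment, N m; "opening": finger opening in m.
Only numpy, scipy, OpenCV 4.12 (cv2) and the standard library are available. Lean on these libraries where they do the work, as an engineer would, in place of code of your own. Each camera call takes 0.05 s, during which the arm holds its last target. There are 200 camera calls.

## Working session

There is one attempt and no reset: what is moved stays moved. The work goes in short steps, Python scripts to look and compute and a shell command to move; the robot and the scene stay as the last step left them, time stands still between calls to the robot, and variables do not carry over. Pictures are saved under pics/ and viewed, about 8 in all and at most 12, crops included, and the job is handed in when it is done.

```bash
mkdir -p pics
cat > h.py <<'E'
import numpy as np, cv2
from plant import robot
def snap(n):
    i=robot.camera_info(n); p,d=robot.read_camera(n); return i,p,d
def world(i,d,u,v,r=1):
    f=240/np.tan(np.radians(i["vertical_fov"])/2)
    w=d[v-r:v+r+1,u-r:u+r+1]; z=np.median(w[w>0]) if (w>0).any() else np.nan
    c=[(u-i["cx"])/f*z,-(v-i["cy"])/f*z,-z,1]
    return (np.array(i["cam_to_world"])@c)[:3]
E
python3 - <<'E'
from h import *
i,p,d=snap("top"); np.savez("top.npz",p=p,d=d)
print({k:(np.round(v,3).tolist() if k=="cam_to_world" else v) for k,v in i.items()})
cv2.imwrite("pics/top.png",p[:,:,::-1]); s=robot.read_state()
print(s["t"],s["tool_pos"],s["orientation"],s["force"],s["opening"])
E
```

```text
{'vertical_fov': 54.51274450466063, 'cx': 321.9534159297145, 'cy': 250.29494321610485, 'cam_to_world': [[0.0, 0.996, -0.091, 0.477], [-1.0, -0.002, -0.027, -0.015], [-0.027, 0.091, 0.995, 0.934], [0.0, 0.0, 0.0, 1.0]]}
0.05 [0.23162051 0.55288423 0.21762576] [-6.19146483e-01 -3.07949650e+00  2.71845592e-03] [-0.01239926  0.11055101  0.67397997] 0.09301778353976853
```

View pics/top.png

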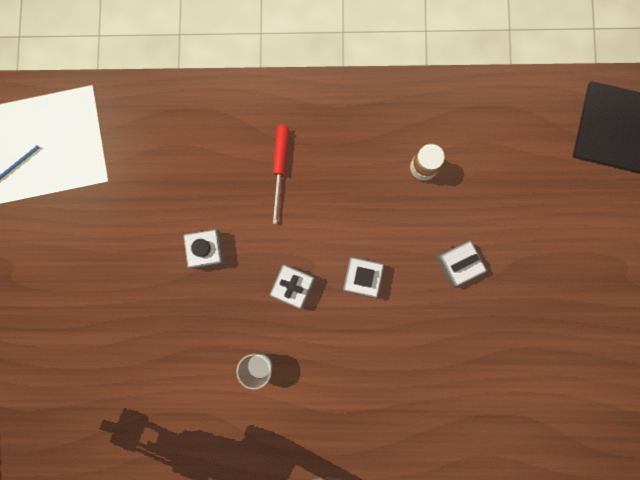

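The top view shows the round key (pump) at (201,248), the plus key (spare) at (292,287), the square key (valve) at (365,277) and the bar key (logger) at (465,263). The beaker is at (255,370), the jar at (430,158) and the screwdriver near (280,170).

Run:
```python
from h import *
D=np.load("top.npz"); p,d=D["p"],D["d"]; i=robot.camera_info("top")
for n,u,v in [("pump",201,248),("spare",292,287),("valve",365,277),("logger",465,263),("jar",430,156),("beaker",255,371),("bench",330,400)]: print(n,np.round(world(i,d,u,v),4))
g=p.max(2)
for n,u,v in [("pump",201,248),("valve",365,277),("logger",465,263)]:
    P=[]
    for b in range(v-25,v+26):
        for a in range(u-25,u+26):
            if g[b,a]<70 and d[b,a]>0:
                w=world(i,d,a,b,0)
                if .048<w[2]<.064: P.append(w)
    P=np.array(P); r=cv2.minAreaRect((P[:,:2]*1000).astype(np.float32))
    print(n,len(P),P.mean(0).round(4),r)
```

```text
pump [0.5619 0.2403 0.0547]
spare [0.4876 0.0657 0.054 ]
valve [ 0.5064 -0.0718  0.0544]
logger [ 0.5325 -0.2593  0.0538]
jar [ 0.7292 -0.1918  0.0848]
beaker [0.3235 0.1423 0.0035]
bench [ 0.2683 -0.0052  0.001 ]
pump 26 [0.5603 0.2308 0.0525] ((562.9005737304688, 232.90562438964844), (28.82728385925293, 11.117691040039062), 0.8588752746582031)
valve 107 [ 0.5071 -0.0716  0.0543] ((507.1534118652344, -70.11225891113281), (29.711565017700195, 28.932201385498047), 78.07270050048828)
logger 140 [ 0.5336 -0.2586  0.0542] ((533.8603515625, -259.0663146972656), (9.436058044433594, 51.956153869628906), 26.399089813232422)
```

```bash
cat >> h.py <<'E'
from scipy.spatial.transform import Rotation as Ro
def togo(*targets):
    s=robot.read_state(); R=Ro.from_rotvec(s["orientation"])
    print("t",round(s["t"],2),"pos",np.round(s["tool_pos"],4),"F",np.round(s["force"],2),"open",round(s["opening"],4),"q",np.round(s["q"],2),"z",R.as_matrix()[:,2].round(3),"yaw_y",np.degrees(np.arctan2(*R.as_matrix()[1::-1,1])).round(1))
    for t in targets: print("tool-mm to go",(R.inv().apply(np.array(t)-s["tool_pos"])*1000).round(1))
E
python3 -m pendant '[{"translation":[0,0,0],"twist":[0,0,0.14],"grip":-1},{"translation":[0,0,0],"twist":[0,0,0.14],"grip":-1},{"translation":[0,0,0],"twist":[0,0,0.14],"grip":-1},{"translation":[0,0,0],"twist":[0,0,0.14],"grip":-1},{"translation":[0,0,0],"twist":[0,0,0.14],"grip":-1},{"translation":[0,0,0],"twist":[0,0,0.14],"grip":-1},{"translation":[0,0,0],"twist":[0,0,0.14],"grip":-1},{"translation":[0,0,0],"twist":[0,0,0.14],"grip":-1},{"translation":[0,0,0],"twist":[0,0,0.14],"grip":-1},{"translation":[0,0,0],"twist":[0,0,0.14],"grip":-1}]' 10
python3 -c "
from h import *
togo([.5064,-.0715,.2])"
```

```text
t: 1.05
tool_pos: [0.2294, 0.5487, 0.2092]
orientation: [2.504, 1.886, -0.024]
force: [-0.1, 1.5, 0.4]
opening: 0.0175
t 1.05 pos [0.2294 0.5487 0.2092] F [-0.13  1.49  0.43] open 0.0175 q [ 1.09  0.14  1.5  -0.    1.52  1.37] z [-0.008 -0.015 -1.   ] yaw_y -16.0
tool-mm to go [-519.4  437.6   16.2]
```

```bash
python3 -m pendant '[{"translation":[-37,31,0],"twist":[0,0,0],"grip":-1},{"translation":[-37,31,0],"twist":[0,0,0],"grip":-1},{"translation":[-37,31,0],"twist":[0,0,0],"grip":-1},{"translation":[-37,31,0],"twist":[0,0,0],"grip":-1},{"translation":[-37,31,0],"twist":[0,0,0],"grip":-1},{"translation":[-37,31,0],"twist":[0,0,0],"grip":-1},{"translation":[-37,31,0],"twist":[0,0,0],"grip":-1},{"translation":[-37,31,0],"twist":[0,0,0],"grip":-1},{"translation":[-37,31,0],"twist":[0,0,0],"grip":-1},{"translation":[-37,31,0],"twist":[0,0,0],"grip":-1}]'
python3 -c "
from h import *
togo([.5064,-.0715,.16])"
```

```text
t: 2.05
tool_pos: [0.4224, 0.0931, 0.2071]
orientation: [2.5, 1.888, -0.041]
force: [1.1, 1.2, 0.9]
opening: 0.0002
t 2.05 pos [0.4224 0.0931 0.2071] F [1.06 1.18 0.89] open 0.0002 q [ 0.12 -0.31  1.92 -0.02  1.55  0.39] z [-0.016 -0.022 -1.   ] yaw_y -15.9
tool-mm to go [-134.1  126.3   49.4]
```

```bash
sed -i 's/    for t in targets/    print("level twist",R.inv().apply(np.cross(R.as_matrix()[:,2],[0,0,-1])).round(3))\n    for t in targets/' h.py
python3 -m pendant '[{"translation":[-22,21,6],"twist":[0,0.01,0],"grip":-1},{"translation":[-22,21,6],"twist":[0,0.01,0],"grip":-1},{"translation":[-22,21,6],"twist":[0,0.01,0],"grip":-1},{"translation":[-22,21,6],"twist":[0,0,0],"grip":-1},{"translation":[-22,21,6],"twist":[0,0,0],"grip":-1},{"translation":[-22,21,6],"twist":[0,0,0],"grip":-1},{"translation":[0,0,0],"twist":[0,0,0],"grip":-1},{"translation":[0,0,0],"twist":[0,0,0],"grip":-1},{"translation":[0,0,0],"twist":[0,0,0],"grip":-1},{"translation":[0,0,0],"twist":[0,0,0],"grip":-1}]'
python3 -c "
from h import *
togo([.5064,-.0715,.1])
i,p,d=snap('wrist'); np.savez('w1.npz',p=p,d=d); np.save('w1i.npy',i['cam_to_world'])
cv2.imwrite('pics/w1.png',p[:,:,::-1])"
```

```text
t: 3.05
tool_pos: [0.5065, -0.0807, 0.165]
orientation: [-2.503, -1.873, 0.009]
force: [-0.7, -0.7, 0.1]
opening: 0.0002
t 3.05 pos [ 0.5065 -0.0807  0.165 ] F [-0.65 -0.65  0.09] open 0.0002 q [-0.26 -0.06  1.78  0.01  1.44  0.02] z [-0.014  0.009 -1.   ] yaw_y -16.4
level twist [-0.016 -0.005  0.   ]
tool-mm to go [ 8.5 -1.6 65.1]
```

View pics/w1.png

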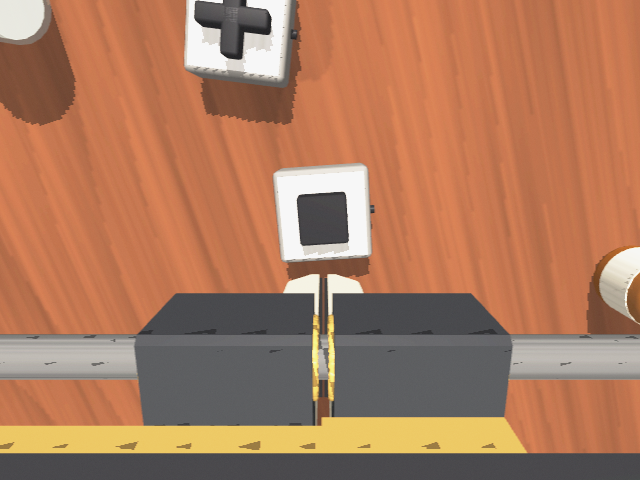

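The wrist view shows the square key at (323,218), clear of the shut fingertips, which end near (322,280). The spare switch is at the top left.

```bash
python3 -c "
from h import *
D=np.load('w1.npz'); i=robot.camera_info('wrist'); i['cam_to_world']=np.load('w1i.npy')
w=world(i,D['d'],323,218);print(w.round(4))
print('tips',world(i,D['d'],300,283).round(4),world(i,D['d'],345,283).round(4))
togo([w[0],w[1],.06])"
```

```text
[ 0.5075 -0.0685  0.054 ]
tips [ 0.5    -0.069   0.1757] [ 0.5169 -0.0743  0.1746]
t 3.1 pos [ 0.5065 -0.0806  0.1651] F [-0.4   0.98 -0.52] open 0.0006 q [-0.26 -0.06  1.78  0.01  1.44  0.02] z [-0.014  0.009 -1.   ] yaw_y -16.4
level twist [-0.016 -0.005 -0.   ]
tool-mm to go [ 11.4  -0.8 105.2]
```

```bash
python3 -m pendant '[{"translation":[5,0,0],"twist":[-0.008,-0.003,0],"grip":-1},{"translation":[5,0,10],"twist":[-0.008,-0.003,0],"grip":-1},{"translation":[0,0,20],"twist":[0,0,0],"grip":-1},{"translation":[0,0,20],"twist":[0,0,0],"grip":-1},{"translation":[0,0,20],"twist":[0,0,0],"grip":-1},{"translation":[0,0,15],"twist":[0,0,0],"grip":-1},{"translation":[0,0,7],"twist":[0,0,0],"grip":-1},{"translation":[0,0,0],"twist":[0,0,0],"grip":-1},{"translation":[0,0,0],"twist":[0,0,0],"grip":-1},{"translation":[0,0,0],"twist":[0,0,0],"grip":-1}]'
python3 -c "
from h import *
togo([.507,-.07,.055])"
```

```text
t: 4.1
tool_pos: [0.5105, -0.0638, 0.0698]
orientation: [2.502, 1.887, 0.007]
force: [-0.2, -0.0, 0.7]
opening: 0.0005
t 4.1 pos [ 0.5105 -0.0638  0.0698] F [-0.17 -0.04  0.73] open 0.0005 q [-0.22  0.02  1.89 -0.    1.23  0.06] z [ 0.008 -0.003 -1.   ] yaw_y -15.9
level twist [0.009 0.001 0.   ]
tool-mm to go [-7.  -1.8 14.8]
```

```bash
python3 -m pendant '[{"translation":[-3,-1,0],"twist":[0.005,0,0],"grip":-1},{"translation":[-3,-1,0],"twist":[0.003,0,0],"grip":-1},{"translation":[0,0,2],"twist":[0,0,0],"grip":-1},{"translation":[0,0,2],"twist":[0,0,0],"grip":-1},{"translation":[0,0,2],"twist":[0,0,0],"grip":-1},{"translation":[0,0,2],"twist":[0,0,0],"grip":-1},{"translation":[0,0,2],"twist":[0,0,0],"grip":-1},{"translation":[0,0,0],"twist":[0,0,0],"grip":-1},{"translation":[0,0,0],"twist":[0,0,0],"grip":-1},{"translation":[0,0,0],"twist":[0,0,0],"grip":-1}]'
python3 -c "
from h import *
togo([.507,-.07,.0455])"
```

```text
t: 5.1
tool_pos: [0.5084, -0.0701, 0.0613]
orientation: [2.506, 1.889, 0.003]
force: [-0.9, 0.5, 0.6]
opening: 0.0006
t 5.1 pos [ 0.5084 -0.0701  0.0613] F [-0.87  0.46  0.57] open 0.0006 q [-0.24  0.03  1.89 -0.    1.22  0.04] z [ 0.003 -0.002 -1.   ] yaw_y -16.0
level twist [ 0.004  0.001 -0.   ]
tool-mm to go [-0.2 -1.4 15.8]
```

Commanded 10 mm came out as 8.5 mm. I'll step down slowly.

```bash
python3 -m pendant '[{"translation":[0,0,2],"twist":[0,0,0],"grip":-1},{"translation":[0,0,2],"twist":[0,0,0],"grip":-1},{"translation":[0,0,2],"twist":[0,0,0],"grip":-1},{"translation":[0,0,1.5],"twist":[0,0,0],"grip":-1},{"translation":[0,0,1.5],"twist":[0,0,0],"grip":-1},{"translation":[0,0,1.5],"twist":[0,0,0],"grip":-1},{"translation":[0,0,1.5],"twist":[0,0,0],"grip":-1},{"translation":[0,0,1],"twist":[0,0,0],"grip":-1},{"translation":[0,0,0],"twist":[0,0,0],"grip":-1},{"translation":[0,0,0],"twist":[0,0,0],"grip":-1}]'
python3 -c "
from h import *
togo([.507,-.07,.0455])"
```

```text
t: 6.1
tool_pos: [0.5088, -0.0702, 0.0481]
orientation: [2.505, 1.889, 0.003]
force: [-0.5, -0.0, 2.5]
opening: 0.0003
t 6.1 pos [ 0.5088 -0.0702  0.0481] F [-0.49 -0.04  2.54] open 0.0003 q [-0.24  0.05  1.9  -0.    1.19  0.04] z [ 0.004 -0.002 -1.   ] yaw_y -16.0
level twist [0.005 0.001 0.   ]
tool-mm to go [-0.3 -1.8  2.6]
```

```bash
python3 -m pendant '[{"translation":[0,0,1],"twist":[0,0,0],"grip":-1},{"translation":[0,0,1],"twist":[0,0,0],"grip":-1},{"translation":[0,0,1],"twist":[0,0,0],"grip":-1},{"translation":[0,0,1],"twist":[0,0,0],"grip":-1},{"translation":[0,0,0.5],"twist":[0,0,0],"grip":-1},{"translation":[0,0,0],"twist":[0,0,0],"grip":-1},{"translation":[0,0,0],"twist":[0,0,0],"grip":-1},{"translation":[0,0,0],"twist":[0,0,0],"grip":-1},{"translation":[0,0,0],"twist":[0,0,0],"grip":-1},{"translation":[0,0,0],"twist":[0,0,0],"grip":-1}]'
python3 -c "
from h import *
togo([.507,-.07,.0455])"
```

```text
t: 7.1
tool_pos: [0.5089, -0.0701, 0.0451]
orientation: [2.505, 1.889, 0.003]
force: [-2.2, 1.3, 4.3]
opening: 0.0005
t 7.1 pos [ 0.5089 -0.0701  0.0451] F [-2.21  1.28  4.27] open 0.0005 q [-0.24  0.05  1.9  -0.    1.18  0.04] z [ 0.004 -0.002 -1.   ] yaw_y -16.0
level twist [ 0.004  0.001 -0.   ]
tool-mm to go [-0.4 -1.8 -0.4]
```

```bash
python3 -m pendant '[{"translation":[0,0,-5],"twist":[0,0,0],"grip":-1},{"translation":[0,0,-10],"twist":[0,0,0],"grip":-1},{"translation":[0,0,-20],"twist":[0,0,0],"grip":-1},{"translation":[0,0,-25],"twist":[0,0,0],"grip":-1},{"translation":[0,0,-25],"twist":[0,0,0],"grip":-1},{"translation":[0,0,-20],"twist":[0,0,0],"grip":-1},{"translation":[0,0,-10],"twist":[0,0,0],"grip":-1},{"translation":[0,0,0],"twist":[0,0,0],"grip":-1},{"translation":[0,0,0],"twist":[0,0,0],"grip":-1},{"translation":[0,0,0],"twist":[0,0,0],"grip":-1}]'
python3 -c "
from h import *
togo([.562,.24,.16])
i,p,d=snap('wrist'); np.savez('w2.npz',p=p,d=d); np.save('w2i.npy',i['cam_to_world'])
for v in range(190,280,10): print(v,world(i,d,323,v).round(4),p[v,323])"
```

```text
t: 8.1
tool_pos: [0.5076, -0.0698, 0.1652]
orientation: [2.506, 1.889, 0.002]
force: [0.8, 0.2, -0.9]
opening: 0.0004
t 8.1 pos [ 0.5076 -0.0698  0.1652] F [ 0.81  0.24 -0.89] open 0.0004 q [-0.24 -0.08  1.8  -0.    1.42  0.04] z [ 0.003 -0.002 -1.   ] yaw_y -16.0
level twist [0.003 0.001 0.   ]
tool-mm to go [312.8 -32.9   4.8]
190 [ 0.5152 -0.0424  0.039 ] [247 247 247]
200 [ 0.5132 -0.0492  0.0389] [247 247 247]
210 [ 0.5115 -0.0549  0.0458] [72 71 73]
220 [ 0.5096 -0.0616  0.0463] [70 69 71]
230 [ 0.5076 -0.0685  0.0459] [70 67 69]
240 [ 0.5056 -0.0754  0.046 ] [70 68 71]
250 [ 0.5036 -0.0825  0.046 ] [70 68 70]
260 [ 0.501  -0.0918  0.0386] [247 247 247]
270 [ 0.4987 -0.0996  0.0371] [170 163 154]
```

Valve key top is now at 46 mm (was 54), so it is in. On to the pump.

```bash
python3 -m pendant '[{"translation":[25,-4,0],"twist":[0,0,0],"grip":-1},{"translation":[40,-4,0],"twist":[0,0,0],"grip":-1},{"translation":[40,-4,0],"twist":[0,0,0],"grip":-1},{"translation":[40,-4,0],"twist":[0,0,0],"grip":-1},{"translation":[40,-4,0],"twist":[0,0,0],"grip":-1},{"translation":[40,-4,0],"twist":[0,0,0],"grip":-1},{"translation":[40,-4,0],"twist":[0,0,0],"grip":-1},{"translation":[25,-4,0],"twist":[0,0,0],"grip":-1},{"translation":[0,0,0],"twist":[0,0,0],"grip":-1},{"translation":[0,0,0],"twist":[0,0,0],"grip":-1}]'
python3 -c "
from h import *
togo([.562,.24,.16])
i,p,d=snap('wrist'); np.savez('w3.npz',p=p,d=d); np.save('w3i.npy',i['cam_to_world'])
cv2.imwrite('pics/w3.png',p[:,:,::-1])"
```

```text
t: 9.15
tool_pos: [0.5514, 0.2271, 0.1502]
orientation: [-2.507, -1.884, 0.026]
force: [0.1, -0.6, -0.2]
opening: 0.0001
t 9.15 pos [0.5514 0.2271 0.1502] F [ 0.09 -0.62 -0.17] open 0.0001 q [ 0.3   0.18  1.56 -0.    1.42  0.59] z [-0.017 -0.005 -1.   ] yaw_y -16.1
level twist [-0.015  0.01  -0.   ]
tool-mm to go [ 15.3   6.5 -10.1]
```

View pics/w3.png

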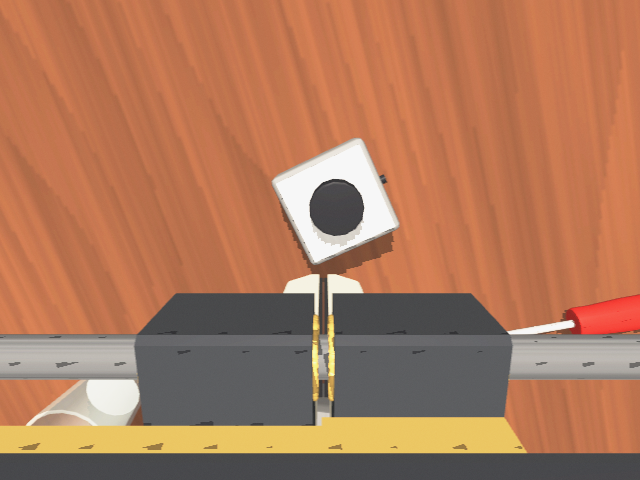

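The round key is at (336,207), clear ahead of the fingertips. The beaker and screwdriver are to the sides, out of the way.

```bash
python3 -c "
from h import *
D=np.load('w3.npz'); i=robot.camera_info('wrist'); i['cam_to_world']=np.load('w3i.npy')
w=world(i,D['d'],336,207);print(w.round(4))
togo([w[0],w[1],.063])"
```

```text
[0.563  0.2451 0.0536]
t 9.2 pos [0.5512 0.2268 0.1501] F [-1.01  0.28 -0.47] open 0.0005 q [0.3  0.18 1.56 0.   1.42 0.59] z [-0.017 -0.005 -1.   ] yaw_y -16.2
level twist [-0.015  0.01   0.   ]
tool-mm to go [21.7  7.6 86.7]
```

```bash
python3 -m pendant '[{"translation":[10,4,0],"twist":[-0.007,0.005,0],"grip":-1},{"translation":[9,3,10],"twist":[-0.007,0.005,0],"grip":-1},{"translation":[0,0,20],"twist":[0,0,0],"grip":-1},{"translation":[0,0,20],"twist":[0,0,0],"grip":-1},{"translation":[0,0,18],"twist":[0,0,0],"grip":-1},{"translation":[0,0,10],"twist":[0,0,0],"grip":-1},{"translation":[0,0,4],"twist":[0,0,0],"grip":-1},{"translation":[0,0,0],"twist":[0,0,0],"grip":-1},{"translation":[0,0,0],"twist":[0,0,0],"grip":-1},{"translation":[0,0,0],"twist":[0,0,0],"grip":-1}]'
python3 -c "
from h import *
togo([.563,.243,.055])"
```

```text
t: 10.2
tool_pos: [0.5676, 0.24, 0.0638]
orientation: [2.519, 1.875, 0.008]
force: [0.8, 0.2, -0.1]
opening: 0.0004
t 10.2 pos [0.5676 0.24   0.0638] F [ 0.75  0.22 -0.14] open 0.0004 q [0.32 0.29 1.6  0.   1.25 0.61] z [ 0.005  0.002 -1.   ] yaw_y -16.7
level twist [ 0.004 -0.003  0.   ]
tool-mm to go [ 1.5 -5.3  8.7]
```

```bash
python3 -m pendant '[{"translation":[1,-3,0],"twist":[0.002,-0.002,0],"grip":-1},{"translation":[0.5,-2,1],"twist":[0,0,0],"grip":-1},{"translation":[0,0,2],"twist":[0,0,0],"grip":-1},{"translation":[0,0,2],"twist":[0,0,0],"grip":-1},{"translation":[0,0,2],"twist":[0,0,0],"grip":-1},{"translation":[0,0,1.5],"twist":[0,0,0],"grip":-1},{"translation":[0,0,1.5],"twist":[0,0,0],"grip":-1},{"translation":[0,0,1.5],"twist":[0,0,0],"grip":-1},{"translation":[0,0,1.5],"twist":[0,0,0],"grip":-1},{"translation":[0,0,0],"twist":[0,0,0],"grip":-1}]'
python3 -c "
from h import *
togo([.563,.243,.045])"
```

```text
t: 11.2
tool_pos: [0.5646, 0.2441, 0.0526]
orientation: [2.518, 1.875, 0.01]
force: [-1.9, -0.4, 2.3]
opening: 0.0004
t 11.2 pos [0.5646 0.2441 0.0526] F [-1.93 -0.4   2.34] open 0.0004 q [ 0.32  0.3   1.61 -0.    1.23  0.62] z [ 0.007  0.002 -1.   ] yaw_y -16.7
level twist [ 0.006 -0.004 -0.   ]
tool-mm to go [-1.5 -1.3  7.6]
```

```bash
python3 -m pendant '[{"translation":[0,0,1.5],"twist":[0,0,0],"grip":-1},{"translation":[0,0,1.5],"twist":[0,0,0],"grip":-1},{"translation":[0,0,1.5],"twist":[0,0,0],"grip":-1},{"translation":[0,0,1.5],"twist":[0,0,0],"grip":-1},{"translation":[0,0,1.5],"twist":[0,0,0],"grip":-1},{"translation":[0,0,1],"twist":[0,0,0],"grip":-1},{"translation":[0,0,0.5],"twist":[0,0,0],"grip":-1},{"translation":[0,0,0],"twist":[0,0,0],"grip":-1},{"translation":[0,0,0],"twist":[0,0,0],"grip":-1},{"translation":[0,0,0],"twist":[0,0,0],"grip":-1}]'
python3 -c "
from h import *
togo([.563,.243,.045])"
```

```text
t: 12.2
tool_pos: [0.5648, 0.2441, 0.045]
orientation: [2.518, 1.875, 0.01]
force: [-2.5, -1.1, 5.5]
opening: 0.0006
t 12.2 pos [0.5648 0.2441 0.045 ] F [-2.46 -1.11  5.46] open 0.0006 q [ 0.32  0.31  1.61 -0.    1.21  0.62] z [ 0.007  0.002 -1.   ] yaw_y -16.7
level twist [ 0.006 -0.004  0.   ]
tool-mm to go [-1.5 -1.4  0. ]
```

Bottomed at 5.5 N. Lift and check.

```bash
python3 -m pendant '[{"translation":[0,0,-5],"twist":[0,0,0],"grip":-1},{"translation":[0,0,-10],"twist":[0,0,0],"grip":-1},{"translation":[0,0,-20],"twist":[0,0,0],"grip":-1},{"translation":[0,0,-25],"twist":[0,0,0],"grip":-1},{"translation":[0,0,-25],"twist":[0,0,0],"grip":-1},{"translation":[0,0,-20],"twist":[0,0,0],"grip":-1},{"translation":[0,0,-10],"twist":[0,0,0],"grip":-1},{"translation":[0,0,0],"twist":[0,0,0],"grip":-1},{"translation":[0,0,0],"twist":[0,0,0],"grip":-1},{"translation":[0,0,0],"twist":[0,0,0],"grip":-1}]'
python3 -c "
from h import *
togo([.533,-.2592,.16])
i,p,d=snap('wrist')
for v in range(190,280,10): print(v,world(i,d,323,v).round(4),p[v,323])"
```

```text
t: 13.2
tool_pos: [0.5634, 0.2434, 0.1643]
orientation: [2.518, 1.875, 0.008]
force: [1.2, 0.5, -0.1]
opening: 0.0004
t 13.2 pos [0.5634 0.2434 0.1643] F [ 1.15  0.48 -0.09] open 0.0004 q [ 0.32  0.19  1.52 -0.    1.42  0.62] z [ 0.006  0.001 -1.   ] yaw_y -16.7
level twist [ 0.005 -0.003  0.   ]
tool-mm to go [-490.2  115.     3.4]
190 [0.5716 0.2711 0.0386] [247 247 247]
200 [0.5696 0.2644 0.0389] [247 247 247]
210 [0.5678 0.2588 0.0461] [78 75 77]
220 [0.5658 0.2521 0.046 ] [73 71 73]
230 [0.5638 0.2453 0.0459] [70 67 71]
240 [0.5617 0.2384 0.0462] [70 70 72]
250 [0.5596 0.2314 0.046 ] [69 67 67]
260 [0.5569 0.2222 0.0385] [247 247 247]
270 [0.5546 0.2148 0.0382] [247 247 247]
```

```bash
python3 -m pendant '[{"translation":[-25,6,0],"twist":[0,0,0],"grip":-1},{"translation":[-45,10,0],"twist":[0,0,0],"grip":-1},{"translation":[-45,11,0],"twist":[0,0,0],"grip":-1},{"translation":[-45,11,0],"twist":[0,0,0],"grip":-1},{"translation":[-45,11,0],"twist":[0,0,0],"grip":-1},{"translation":[-45,11,0],"twist":[0,0,0],"grip":-1},{"translation":[-45,11,0],"twist":[0,0,0],"grip":-1},{"translation":[-45,11,0],"twist":[0,0,0],"grip":-1},{"translation":[-45,11,0],"twist":[0,0,0],"grip":-1},{"translation":[-30,8,0],"twist":[0,0,0],"grip":-1}]'
python3 -m pendant '[{"translation":[0,0,0],"twist":[0,0,0.14],"grip":-1},{"translation":[0,0,0],"twist":[0,0,0.14],"grip":-1},{"translation":[0,0,0],"twist":[0,0,0.14],"grip":-1},{"translation":[0,0,0],"twist":[0,0,0.14],"grip":-1},{"translation":[0,0,0],"twist":[0,0,0.14],"grip":-1},{"translation":[0,0,0],"twist":[0,0,0.14],"grip":-1},{"translation":[0,0,0],"twist":[0,0,0],"grip":-1},{"translation":[0,0,0],"twist":[0,0,0],"grip":-1},{"translation":[0,0,0],"twist":[0,0,0],"grip":-1},{"translation":[0,0,0],"twist":[0,0,0],"grip":-1}]'
python3 -c "
from h import *
togo([.533,-.2592,.16])"
```

```text
t: 14.25
tool_pos: [0.5336, -0.1933, 0.1501]
orientation: [-2.503, -1.881, 0.012]
force: [0.9, 0.3, -0.3]
opening: 0.0004
t: 15.25
tool_pos: [0.5262, -0.1977, 0.1382]
orientation: [-3.057, -0.649, 0.042]
force: [-0.1, 0.2, 0.1]
opening: 0.0004
t 15.25 pos [ 0.5262 -0.1977  0.1382] F [-0.08  0.21  0.12] open 0.0004 q [-0.45  0.11  1.66 -0.    1.4   0.7 ] z [-0.029  0.011 -1.   ] yaw_y -66.0
level twist [-0.022  0.023 -0.   ]
tool-mm to go [-19.3  58.5 -22.7]
```

```bash
python3 -m pendant '[{"translation":[-7,11,-5],"twist":[-0.007,0.007,0],"grip":-1},{"translation":[-7,12,-5],"twist":[-0.007,0.007,0],"grip":-1},{"translation":[-7,12,-5],"twist":[-0.007,0.007,0],"grip":-1},{"translation":[-7,12,-5],"twist":[0,0,0],"grip":-1},{"translation":[-7,11,-5],"twist":[0,0,0],"grip":-1},{"translation":[0,0,0],"twist":[0,0,0.03],"grip":-1},{"translation":[0,0,0],"twist":[0,0,0],"grip":-1},{"translation":[0,0,0],"twist":[0,0,0],"grip":-1},{"translation":[0,0,0],"twist":[0,0,0],"grip":-1},{"translation":[0,0,0],"twist":[0,0,0],"grip":-1}]'
python3 -c "
from h import *
togo([.533,-.2592,.16])
i,p,d=snap('wrist'); np.savez('w4.npz',p=p,d=d); np.save('w4i.npy',i['cam_to_world'])
cv2.imwrite('pics/w4.png',p[:,:,::-1])"
```

```text
t: 16.25
tool_pos: [0.5173, -0.2725, 0.1661]
orientation: [3.08, 0.605, 0.002]
force: [-0.5, -0.0, -0.1]
opening: 0.0006
t 16.25 pos [ 0.5173 -0.2725  0.1661] F [-0.51 -0.01 -0.1 ] open 0.0006 q [-0.57  0.12  1.6  -0.    1.42  0.61] z [ 0.002 -0.002 -1.   ] yaw_y -67.8
level twist [ 0.003 -0.001 -0.   ]
tool-mm to go [19.5 -6.4  6.1]
```

View pics/w4.png

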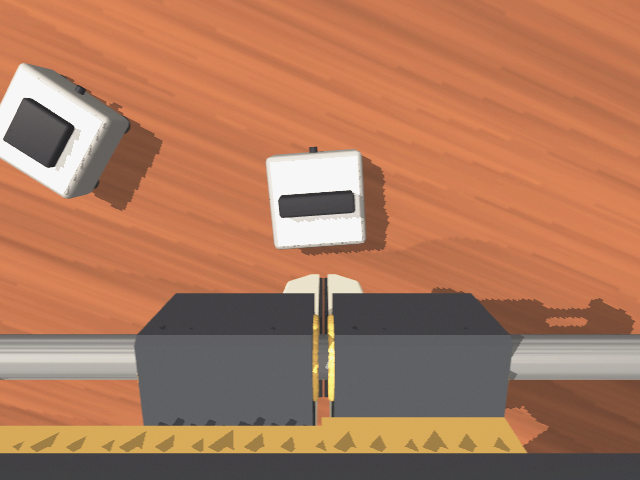

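The bar key's centre is at (316,202), lying almost along the jaw axis. The pressed valve switch is at (38,132).

```bash
python3 -c "
from h import *
D=np.load('w4.npz'); i=robot.camera_info('wrist'); i['cam_to_world']=np.load('w4i.npy')
w=world(i,D['d'],316,202);print(w.round(4))
print(world(i,D['d'],282,205).round(4),world(i,D['d'],350,200).round(4))
togo([w[0],w[1],.063])"
```

```text
[ 0.5355 -0.2597  0.0535]
[ 0.5251 -0.2392  0.054 ] [ 0.5454 -0.2803  0.054 ]
t 16.3 pos [ 0.5173 -0.2724  0.166 ] F [0.02 0.38 0.02] open 0.0004 q [-0.57  0.12  1.6  -0.    1.42  0.61] z [ 0.002 -0.002 -1.   ] yaw_y -67.8
level twist [ 0.003 -0.001 -0.   ]
tool-mm to go [ 21.6  -5.2 103. ]
```

```bash
python3 -m pendant '[{"translation":[10,-3,0],"twist":[0,0,-0.03],"grip":-1},{"translation":[10,-3,10],"twist":[0,0,-0.03],"grip":-1},{"translation":[0,0,20],"twist":[0,0,0],"grip":-1},{"translation":[0,0,20],"twist":[0,0,0],"grip":-1},{"translation":[0,0,20],"twist":[0,0,0],"grip":-1},{"translation":[0,0,15],"twist":[0,0,0],"grip":-1},{"translation":[0,0,8],"twist":[0,0,0],"grip":-1},{"translation":[0,0,4],"twist":[0,0,0],"grip":-1},{"translation":[0,0,0],"twist":[0,0,0],"grip":-1},{"translation":[0,0,0],"twist":[0,0,0],"grip":-1}]'
python3 -c "
from h import *
togo([.5345,-.2593,.055])"
```

```text
t: 17.3
tool_pos: [0.5388, -0.2527, 0.0626]
orientation: [3.055, 0.726, 0.004]
force: [-0.4, 0.5, 0.5]
opening: 0.0005
t 17.3 pos [ 0.5388 -0.2527  0.0626] F [-0.42  0.46  0.5 ] open 0.0005 q [-0.52  0.24  1.66  0.    1.24  0.58] z [ 0.003 -0.001 -1.   ] yaw_y -63.3
level twist [ 0.002 -0.002  0.   ]
tool-mm to go [-6.8  3.9  7.6]
```

```bash
python3 -m pendant '[{"translation":[-3,2,0],"twist":[0,0,0],"grip":-1},{"translation":[-3,2,0],"twist":[0,0,0],"grip":-1},{"translation":[-1,0,0],"twist":[0,0,0],"grip":-1},{"translation":[0,0,1],"twist":[0,0,0],"grip":-1},{"translation":[0,0,1],"twist":[0,0,0],"grip":-1},{"translation":[0,0,1],"twist":[0,0,0],"grip":-1},{"translation":[0,0,1],"twist":[0,0,0],"grip":-1},{"translation":[0,0,0],"twist":[0,0,0],"grip":-1},{"translation":[0,0,0],"twist":[0,0,0],"grip":-1},{"translation":[0,0,0],"twist":[0,0,0],"grip":-1}]'
python3 -c "
from h import *
togo([.5345,-.2593,.045])"
```

```text
t: 18.3
tool_pos: [0.5357, -0.2615, 0.0615]
orientation: [3.052, 0.724, 0.01]
force: [0.8, 0.4, -0.1]
opening: 0.0006
t 18.3 pos [ 0.5357 -0.2615  0.0615] F [ 0.82  0.36 -0.05] open 0.0006 q [-0.54  0.24  1.66  0.    1.23  0.56] z [ 0.007 -0.004 -1.   ] yaw_y -63.3
level twist [ 0.006 -0.005 -0.   ]
tool-mm to go [-0.1 -2.6 16.4]
```

```bash
python3 -m pendant '[{"translation":[0,-1,2],"twist":[0.003,-0.003,0],"grip":-1},{"translation":[0,-1,2],"twist":[0.002,-0.002,0],"grip":-1},{"translation":[0,0,2],"twist":[0,0,0],"grip":-1},{"translation":[0,0,1.5],"twist":[0,0,0],"grip":-1},{"translation":[0,0,1.5],"twist":[0,0,0],"grip":-1},{"translation":[0,0,1.5],"twist":[0,0,0],"grip":-1},{"translation":[0,0,1.5],"twist":[0,0,0],"grip":-1},{"translation":[0,0,1.5],"twist":[0,0,0],"grip":-1},{"translation":[0,0,1],"twist":[0,0,0],"grip":-1},{"translation":[0,0,0],"twist":[0,0,0],"grip":-1}]'
python3 -c "
from h import *
togo([.5345,-.2593,.045])"
```

```text
t: 19.3
tool_pos: [0.535, -0.2596, 0.0466]
orientation: [3.055, 0.725, -0.0]
force: [-1.7, 1.8, 3.3]
opening: 0.0006
t 19.3 pos [ 0.535  -0.2596  0.0466] F [-1.72  1.8   3.3 ] open 0.0006 q [-0.54  0.26  1.67 -0.    1.21  0.57] z [ 0.    -0.001 -1.   ] yaw_y -63.3
level twist [0.001 0.    0.   ]
tool-mm to go [-0.3 -0.6  1.6]
```

```bash
python3 -m pendant '[{"translation":[0,0,1],"twist":[0,0,0],"grip":-1},{"translation":[0,0,1],"twist":[0,0,0],"grip":-1},{"translation":[0,0,0.5],"twist":[0,0,0],"grip":-1},{"translation":[0,0,0],"twist":[0,0,0],"grip":-1},{"translation":[0,0,0],"twist":[0,0,0],"grip":-1},{"translation":[0,0,0],"twist":[0,0,0],"grip":-1},{"translation":[0,0,0],"twist":[0,0,0],"grip":-1},{"translation":[0,0,0],"twist":[0,0,0],"grip":-1},{"translation":[0,0,0],"twist":[0,0,0],"grip":-1},{"translation":[0,0,0],"twist":[0,0,0],"grip":-1}]'
python3 -m pendant '[{"translation":[0,0,-5],"twist":[0,0,0],"grip":-1},{"translation":[0,0,-10],"twist":[0,0,0],"grip":-1},{"translation":[0,0,-20],"twist":[0,0,0],"grip":-1},{"translation":[0,0,-25],"twist":[0,0,0],"grip":-1},{"translation":[0,0,-25],"twist":[0,0,0],"grip":-1},{"translation":[0,0,-20],"twist":[0,0,0],"grip":-1},{"translation":[0,0,-10],"twist":[0,0,0],"grip":-1},{"translation":[0,0,0],"twist":[0,0,0],"grip":-1},{"translation":[0,0,0],"twist":[0,0,0],"grip":-1},{"translation":[0,0,0],"twist":[0,0,0],"grip":-1}]'
python3 -c "
from h import *
togo()
i,p,d=snap('wrist')
for v in range(190,270,8): print(v,world(i,d,323,v).round(4),p[v,323])
i,p,d=snap('top'); cv2.imwrite('pics/top2.png',p[:,:,::-1])
for n,u,v in [('pump',201,248),('spare',292,287),('valve',365,277)]: print(n,np.round(world(i,d,u,v),4))"
```

```text
t: 20.3
tool_pos: [0.5351, -0.2597, 0.0455]
orientation: [3.055, 0.725, -0.0]
force: [-2.5, 0.1, 4.4]
opening: 0.0007
t: 21.3
tool_pos: [0.5343, -0.2591, 0.1648]
orientation: [3.056, 0.725, -0.001]
force: [0.0, -0.1, 0.3]
opening: 0.0004
t 21.3 pos [ 0.5343 -0.2591  0.1648] F [ 0.03 -0.06  0.29] open 0.0004 q [-0.54  0.14  1.57 -0.    1.43  0.57] z [-0.001 -0.001 -1.   ] yaw_y -63.3
level twist [0.    0.001 0.   ]
190 [ 0.5589 -0.2462  0.0382] [247 247 247]
198 [ 0.5539 -0.2487  0.0385] [247 247 247]
206 [ 0.5488 -0.2512  0.0386] [247 247 247]
214 [ 0.5436 -0.2538  0.0382] [247 247 247]
222 [ 0.539  -0.2561  0.0414] [56 54 56]
230 [ 0.5348 -0.2582  0.0462] [74 73 75]
238 [ 0.5297 -0.2608  0.0462] [72 70 71]
246 [ 0.5225 -0.2644  0.0382] [247 247 247]
254 [ 0.5173 -0.267   0.0387] [247 247 247]
262 [ 0.5118 -0.2698  0.0386] [247 247 247]
pump [0.5626 0.2425 0.047 ]
spare [0.4876 0.0657 0.0537]
valve [ 0.5066 -0.0723  0.0474]
```

View pics/top2.png

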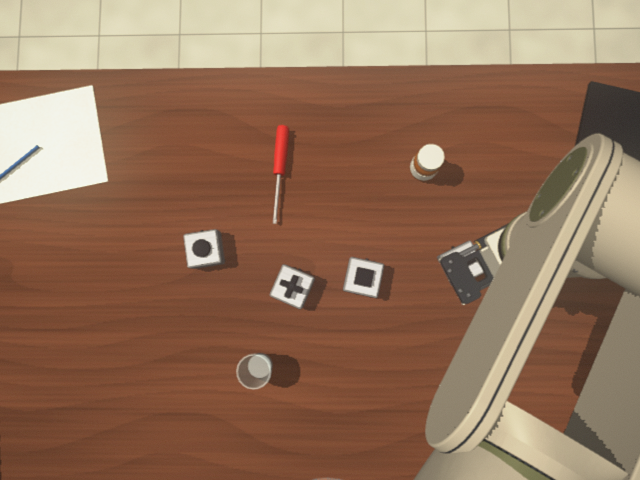

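The pump, spare and valve boxes, the beaker, the jar and the screwdriver are all at their original pixels. All three keys read about 46–47 mm (in), the spare reads 54 mm (out), and the arm is clear.

```bash
python3 -c "
from plant import robot
robot.close_job()"
```

```text
the job is handed in; nothing more can be done
```

I pressed the valve, pump and logger keys in that order with the shut fingertips, then lifted clear and handed the job in at about 21.4 s of the 45 s allowed. The hand-in gives no verdict.

- **Keys:** The valve, pump and logger keys now stand at about 46 mm by wrist-camera depth, against about 54 mm before, so each is about 8 mm in. The spare key is still out at about 54 mm.
- **Forces:** The vertical force after each press was 4.3–5.5 N, against the 20 N limit. I read it only at the end of each move.
- **Scene:** In the last top view the valve, pump and spare switches, the beaker, the jar and the screwdriver had not visibly moved. The arm hid the logger switch there, so I checked it from the wrist camera only, and its key was where it had been before the press. The fingertips were at 165 mm and touching nothing.
- **Disagreement:** The top and wrist cameras placed the key centres up to 5 mm apart (pump), so I aimed in between. No check failed.

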